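# Key the pulley onto the reducer shaft

### The job

Fit the pulley on the gear reducer: lay the long round-ended key from the rubber mat into the slot on top of the shaft so that it sits down on the slot's floor, and let go of it; then, with the pulley turned so that its black knob points straight up, push the pulley along the shaft, over the key, fully home against the shoulder. Leave the short key, the washer, the oil bottle and the wrench where they are.

Things in the scene. Friction and masses are not known exactly. Their poses are not given: they have to be found in the camera images.
- reducer: Green gear reducer with grey motor, fixed. Origin on the bench below the shaft axis at the shoulder face; z up. Level steel shaft, 32 mm diameter, axis 90 mm above the bench, runs from the shoulder (y = 0) along this body's -y to its free end at y = -210 mm. On the +y side: 24 mm radius collar to y = 11, 42 mm disc to 20, housing 110 mm wide (x), 130 high; motor to y = 262, up to 152 high.
- slot (a point): Centre of the floor of the slot in the top of the shaft, 100 mm above the bench, 30 mm from the shoulder face; axes as the reducer's. The slot is closed at both ends, 44 mm long along the shaft (reducer y), 12 mm wide, 6 mm deep below the shaft's crest, floor level, upper edges chamfered by about 2 mm.
- key: Bright steel key with rounded ends, 40 mm long (its y), 10 mm wide (its x), 12 mm high (its z, up), 35 g. Origin at the centre of its underside. It lies on the mat, long and upright as it must lie in the slot; either end may lead. In the slot its top stands 6 mm above the shaft's crest.
- pulley_slide (a joint): Place of the aluminium pulley along the shaft, m: its face nearest the shoulder is 0.110 minus this value from the shoulder. It grows towards the shoulder (reducer +y); 0.110 is home, a hard stop. Rubbing friction about 3 N. Starts between 0 and 0.02, clear of the slot.
- pulley_turn (a joint): Turn of the pulley on the shaft, rad: 0 when knob and keyway point straight up, positive when the knob leans to the reducer's +x. Stays where left (friction about 0.06 N m). The keyway in the bore, right under the knob, is 12 mm wide, 8 mm deep, through the whole length; the key's round end leads it in if within about 0.15 rad of upright.
- end_face (a point): Centre of the pulley's flat end face on the free-end side, on the shaft axis. The pulley is 54 mm long: from here a grooved rim, 42 mm radius, 20 mm long, then a plain boss, 32 mm radius, 34 mm long, on the shoulder side. Pushing this face towards the shoulder slides the pulley.
- knob (a point): Centre of the black ball knob, 18 mm diameter, on a dark stem of 11 mm diameter that stands radially out of the pulley's boss. The knob's centre is 64 mm from the shaft axis and 14 mm from the boss's face on the shoulder side (20 mm from the rim's side face). It starts leaning 0.35 to 0.75 rad; pushed with a fingertip from its outer side, follow its arc, or rubbing may lock it.
- short_key: Bystander: shorter, square-ended steel key, 24 x 10 x 12 mm, on the mat. Origin at the centre of its underside.
- washer: Bystander: steel washer, 34 mm outside, 18 mm hole, 6 mm thick, on the mat. Origin at the centre of its underside.
- oiler: Bystander: white plastic bottle, 52 mm diameter, 130 mm tall, upright. Origin at the centre of its underside.
- wrench: Bystander: steel open-ended wrench, under 200 mm long, lying flat near the bench's far edge. Origin at its underside, length along its x.
- mat: Black rubber mat, 240 x 100 mm (x, y), 3 mm thick, fixed to the bench; the small parts lie on it in a row along its x, 70 mm apart. Origin at the centre of its underside.

How it is judged (in metres and radians):
On the way, in this order (a step that is already met when the one before it is completed fails the run):
1. the long key lies down in the shaft slot, let go, with the pulley still clear of it (horizontal distance between key and slot below 0.004 m and z of key in the frame of slot between -0.003 and 0.003 m and angle between the y axis of key and the y axis of reducer, either way round below 0.09 rad and angle between key's own z axis and vertical below 0.1 rad and contact force between key and the fingers below 0.2 N and value of joint pulley_slide below 0.05 m), for 0.2 s.
2. the pulley is home against the shoulder, knob up, over the key (horizontal distance between key and slot below 0.004 m and z of key in the frame of slot between -0.003 and 0.003 m and angle between the y axis of key and the y axis of reducer, either way round below 0.09 rad and angle between key's own z axis and vertical below 0.1 rad and value of joint pulley_slide above 0.107 m and value of joint pulley_turn between -0.15 and 0.15 rad), for 0.2 s.
At the end, for the whole second after the job is handed in: The long key lies at rest in the shaft slot (underside within 3 mm of the slot floor, centre within 4 mm of the slot's centre, along the shaft, upright), the pulley is over it within 3 mm of the shoulder, its knob within 0.15 rad of straight up (all of step 2 and linear speed of key below 0.02 m/s); the robot touches nothing.
It fails at once if the short key is moved by more than 30 mm (distance of short_key from where it was at the start of the episode above 0.03 m).
It fails at once if the washer is moved by more than 30 mm (distance of washer from where it was at the start of the episode above 0.03 m).
It fails at once if the oil bottle is moved by more than 30 mm (distance of oiler from where it was at the start of the episode above 0.03 m).
It fails at once if the wrench is moved by more than 30 mm (distance of wrench from where it was at the start of the episode above 0.03 m).
It also fails if it takes over 53 s, if anything falls off the work surface, if the arm or the gripper's body presses on something with over 40 N, if the wrist force passes 120 N, or if a joint passes its speed limit or range.

### The arm

A 7-joint arm with a two-finger parallel gripper is mounted at the origin on the work surface. World frame = base frame: x ahead of the robot, y to its left, z up, the work surface at z = 0. Lengths are in mm, angles in rad, forces in N, time in s.
With the tool pointing down it reaches from about 400 to 850 mm from the base axis. Payload 4.4 kg.
Tool frame: the origin (TCP) lies on the centre line of the jaws, within the pads' length; the fingertips stand 11 mm ahead of it and the grasp point (between the pads) lies 8 mm behind it (robot.nose_length is the distance from the TCP to the fingertips, in mm); y points along the fingers, z is the direction in which the jaws open and shut, and the axes are right-handed (so a half turn about y gives the same grasp; the last joint's range is limited). The gripper opens to 94 mm and grips with 3 to 60 N. Pads are 16 mm wide; open, the fingers measure 119 mm over their backs; the gripper's body (75 mm by 177 mm) begins 78 mm behind the grasp point.
Start: joints at [1.238, 0.628, 0.038, 1.517, -0.027, 0.996, -0.02], TCP at [171.398, -627.009, 216.478] pointing down, gripper open.
Joint ranges: [-3.06, 3.06], [-0.37, 2.12], [-1.25, 1.32], [0.18, 2.47], [-1.1, 4.24], [0.23, 1.98], [-2.94, 2.94]. Speed limits (rad/s): [2.57, 2.57, 3.14, 3.14, 3.14, 3.14, 3.14].

### API

Orientations are given as a unit quaternion [w, x, y, z].
In Python, from bench import robot, vision gives the robot as it stands.
- The arm moves only by the shell command python3 -m creep 'ROWS' [FORCE]. ROWS is JSON, a list of rows, each a list of 3 entries, a list of its own where there are three numbers: the shift along the tool's x, y, z in mm, then the turn, a rotation vector about the tool's x, y, z in rad, then the closure in counts, from 0 (fully open) to 255 (shut). A call has 1 to 12 rows; each row shifts and turns the commanded pose from where the row before left it, along the tool's axes as they then stand; what a row does not reach is not made up. A row lasts 1/8 s, in which the tool goes at most 62.5 mm and 10.7 degrees, less where a joint would pass 70% of its speed; a pose out of reach is approached as far as the arm can. A call is refused whole if a number of a shift passes 62.5 or a number of a turn 0.188, either way. A call with a gripper value outside its range is refused whole. The fingers move at their own pace and stop on an object; FORCE is the grip in N (left out, the last holds). Time passes only in rows, so rows that do not move let the fingers close. It gives the time, the measured TCP pose, the force and the opening at its end, in the units of the state.
- robot.read_state(): the state, without advancing time (a new reading comes with each control period).
- vision.grab_frame(name): name is "side" or "top"; returns a dict with "image" (480x640x3 uint8, red, green, blue), "depth" (480x640 float32, mm along the optical axis (not along the pixel's ray), 0 where there is no reading), "K" (3x3 intrinsics, pixels), "k1" (the pictures are not rectified: a ray, as slopes to the right and down, at radius r is drawn at 1 + k1 r^2 times it, then the intrinsics apply), "eye" and "rotation" of the camera in the world. Camera axes: x right, y up, looking along -z (the intrinsics and any distortion apply to the point x, -y, -z); pixel columns grow to the right and rows downward; lengths in mm; the calibration is good to about 2 mm. A picture is of the moment at which its call begins.
- robot.close_job(): hands the job in, once; it reports no verdict.
The state is a dict: "clock": time; "joints": joint angles; "qd": joint speeds; "tau": joint torques, N m; "tcp_pos": TCP position; "orientation": TCP orientation; "contact_force": force on the tool from outside, world axes, zero at the start; "wrist_torque": the same for the moment, N m; "width": finger opening in mm.
Only numpy, scipy, OpenCV 4.12 (cv2) and the standard library are available. Lean on these libraries where they do the work, as an engineer would, in place of code of your own. Each camera call takes 0.05 s, during which the arm holds its last target.

## Working session

There is one attempt and no reset: what is moved stays moved. The work goes in short steps, Python scripts to look and compute and a shell command to move; the robot and the scene stay as the last step left them, time stands still between calls to the robot, and variables do not carry over. Pictures are saved under pics/ and viewed, and the job is handed in when it is done.

```bash
ls; mkdir -p pics
python3 - <<'E'
from bench import robot, vision
import cv2
s=robot.read_state();print(s)
for n in("top","side"):
    f=vision.grab_frame(n);cv2.imwrite(f"pics/{n}0.png",f["image"][:,:,::-1]);print(n,f["K"],f["k1"],f["eye"],f["rotation"])
E
```

```text
pics
{'clock': 0.0, 'joints': array([ 1.23819885,  0.62931855,  0.03842269,  1.51834167, -0.02703396,
        0.9962976 , -0.02001779]), 'qd': array([ 0.00113676, -0.00041865, -0.00046593, -0.00206158, -0.00146001,
       -0.0004481 ,  0.0008542 ]), 'tau': array([ 1.33069029e-04, -5.49706757e+01,  1.14367984e+00, -1.86623454e+01,
       -5.22299716e-02,  2.37096328e-02,  1.42851641e-04]), 'tcp_pos': array([ 171.25032693, -626.3766376 ,  215.5800371 ]), 'orientation': array([ 0.09395972, -0.0941214 ,  0.70147371, -0.70017667]), 'contact_force': array([-0.44596413,  0.79919891, -1.00630423]), 'wrist_torque': array([-0.04373074,  0.01688081, -0.02779626]), 'width': 94.10477049233505}
top [[621.11265083   0.         325.64377902]
 [  0.         621.11265083 243.26487004]
 [  0.           0.           1.        ]] -0.220866130300119 [ 380.26474999  -87.98893236 1250.8215919 ] [ 0.71260375  0.07374146 -0.06213651 -0.69490802]
side [[524.81355149   0.         322.82646761]
 [  0.         524.81355149 244.4470236 ]
 [  0.           0.           1.        ]] -0.09506323883784851 [ 239.35677238 -679.91214126  678.30972548] [ 0.87493138  0.41658765 -0.11155581 -0.22023875]
```

View pics/top0.png

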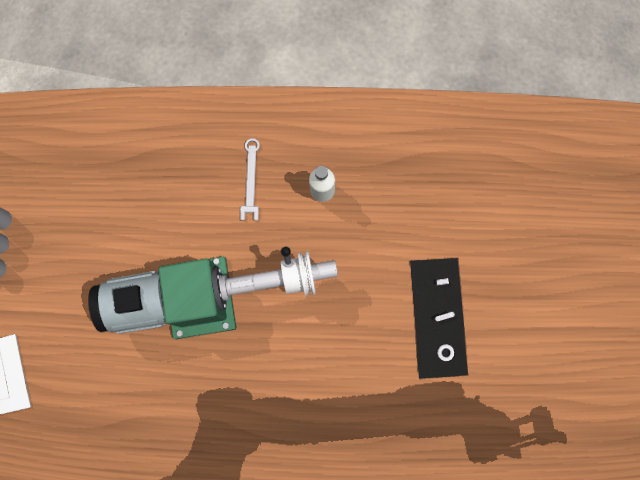

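View pics/side0.png

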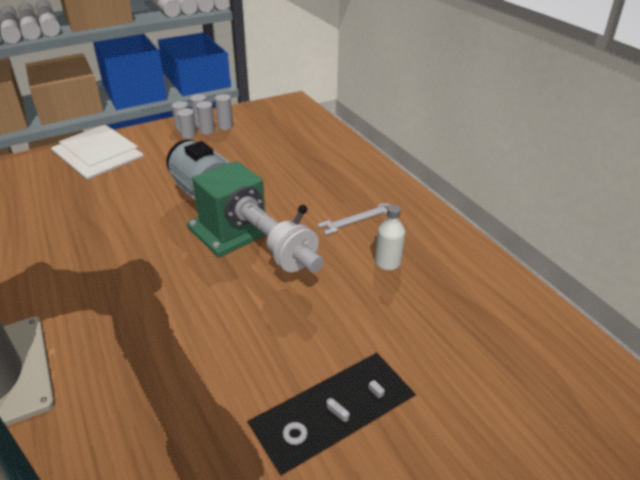

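The top view shows the reducer at about (190,290), the shaft running right to (335,268), the knob at (286,252) and the mat at (438,318) with the short key (442,282), long key (445,317) and washer (446,352). The side view shows the same layout.

```bash
cat > h.py <<'E'
from bench import robot, vision
import cv2, numpy as np
from scipy.spatial.transform import Rotation as R
def rot(q): return R.from_quat([q[1],q[2],q[3],q[0]]).as_matrix()
def dist(f,uv):
    pass
def ray(f,uv):
    uv=np.atleast_2d(np.float64(uv)); K=f["K"]
    d=(uv-[K[0,2],K[1,2]])/[K[0,0],K[1,1]]
    u=d.copy()
    for _ in range(30): u=d/(1+f["k1"]*(u**2).sum(1,keepdims=True))
    return u
def world(f,uv,depth):
    u=ray(f,uv); D=np.asarray(depth,float).reshape(-1,1)
    p=np.hstack([u[:,:1]*D,-u[:,1:]*D,-D*np.ones((len(u),1))])
    return p@rot(f["rotation"]).T+f["eye"]
def atz(f,uv,z):
    a=world(f,uv,np.ones(len(np.atleast_2d(uv))))-f["eye"]
    return f["eye"]+a*((z-f["eye"][2])/a[:,2:])
def proj(f,P):
    p=(np.atleast_2d(P)-f["eye"])@rot(f["rotation"]); u=np.c_[p[:,0]/-p[:,2],-p[:,1]/-p[:,2]]
    u=u*(1+f["k1"]*(u**2).sum(1,keepdims=True)); return u@np.diag([f["K"][0,0],f["K"][1,1]])+[f["K"][0,2],f["K"][1,2]]
def cloud(f):
    v,u=np.mgrid[0:480,0:640]; uv=np.c_[u.ravel(),v.ravel()]
    return world(f,uv,f["depth"].ravel()).reshape(480,640,3)
E
python3 - <<'E'
from h import *
np.set_printoptions(precision=1,suppress=True)
f=vision.grab_frame("top"); s=vision.grab_frame("side")
for n,f in(("top",f),("side",s)):
    np.savez(f"{n}0.npz",**f)
    c=cloud(f); g=f["image"].astype(int)
    print(n,"zero depth",(f["depth"]==0).sum())
    if n=="top":
        bx=dict(mat=(slice(250,385),slice(405,475)))
        pts=dict(key=(445,317),short=(442,282),washer=(441,347),knob=(286,252),bottle=(321,172),shaftend=(332,270),wrench=(251,180),green=(190,290),bench=(380,330))
    else:
        pts=dict(key=(338,409),short=(376,388),knob=(302,209),bottle=(394,212),shaftend=(315,262),bench=(350,330))
    for k,(u,v) in pts.items(): print(k,c[v,u])
    # key blobs on mat: bright
    sub=(g.min(2)>120)
    m=np.zeros((480,640),bool)
    if n=="top": m[262:376,415:462]=1
    else: m[365:460,260:405]=1
    nl,lab,st,ce=cv2.connectedComponentsWithStats((sub&m).astype(np.uint8))
    for i in range(1,nl):
        if st[i,4]<15: continue
        vv,uu=np.where(lab==i)
        P=c[vv,uu]
        A=atz(f,np.c_[uu,vv],15.)
        r=cv2.minAreaRect(A[:,:2].astype(np.float32))
        print(n,st[i],ce[i],"medz",np.median(P[:,2]),"ctr",A.mean(0),"rect",r)
E
```

```text
top zero depth 1221
key [ 476.1 -306.3   18.4]
short [ 547.4 -301.5   11.6]
washer [ 416.7 -299.9    9.4]
knob [576.8   4.1 150.3]
bottle [736.1 -54.1 127.1]
shaftend [553.1 -79.3 103. ]
wrench [752.9  95.4   9.9]
green [505.3 181.2 127.2]
bench [ 449.  -177.8    0.9]
top [437 278  12   7  65] [442.4 281.3] medz 14.608034206268258 ctr [ 548.4 -301.8   15. ] rect ((548.4896850585938, -301.7217712402344), (10.88847541809082, 23.5809268951416), 9.19614315032959)
top [435 312  20   9 101] [444.5 316. ] medz 15.77758559422955 ctr [ 478.3 -305.9   15. ] rect ((478.2259826660156, -305.65740966796875), (10.332107543945312, 39.92322540283203), 17.338769912719727)
top [438 344  16  17 159] [445.4 352.3] medz 9.305347155422623 ctr [ 406.1 -307.9   15. ] rect ((406.68768310546875, -308.103759765625), (31.769533157348633, 30.228775024414062), 0.37415969371795654)
side zero depth 1229
key [ 475.7 -308.5   15.7]
short [ 544.5 -304.    16.1]
knob [575.3   0.5 146.2]
bottle [728.3 -64.9 130.6]
shaftend [555.5 -86.   97. ]
bench [ 578.1 -172.3   -0.7]
side [370 381  14  14 109] [376.6 387.2] medz 14.50975981027375 ctr [ 546.6 -302.5   15. ] rect ((546.7281494140625, -302.53790283203125), (11.00781536102295, 26.54573631286621), 8.316692352294922)
side [327 399  22  21 192] [338.  408.2] medz 15.269424598365163 ctr [ 476.6 -306.9   15. ] rect ((476.7229919433594, -306.5876770019531), (12.834589958190918, 42.29627990722656), 14.218749046325684)
side [283 422  24  22 305] [294.6 432.8] medz 9.00719433139011 ctr [ 402.8 -313.3   15. ] rect ((402.8009338378906, -312.9697570800781), (32.746490478515625, 32.662288665771484), 33.49155807495117)
```

Run:
```python
from h import *
np.set_printoptions(precision=2,suppress=True)
from scipy.optimize import least_squares
F={n:dict(np.load(f"{n}0.npz")) for n in("top","side")}
t=F["top"]["image"][240:310,205:345]; s=F["side"]["image"][170:290,180:350]
a=cv2.resize(t,(700,350),interpolation=cv2.INTER_CUBIC)[:,:,::-1]; cv2.imwrite("pics/ztop.png",a)
cv2.imwrite("pics/zside.png",cv2.resize(s,(800,565),interpolation=cv2.INTER_CUBIC)[:,:,::-1])
# shaft ridge per camera
for n,f in F.items():
    c=cloud(f).reshape(-1,3)
    # initial axis guess from points: project
    e=np.array([553,-80.]); 
    best=None
    sel=(c[:,0]>470)&(c[:,0]<620)&(c[:,1]>-100)&(c[:,1]<115)&(c[:,2]>80)&(c[:,2]<112)
    P=c[sel]
    d0=np.array([-0.14,0.99]);
    x=np.array([545.,-20.,90.,-0.17,0]) # axis: at y=-20: x ; slope dx/dy
    def res(x,P):
        # axis point (x0,0,z0), direction (m,1,k)
        d=np.array([x[2],1,x[3]]);d/=np.linalg.norm(d)
        q=P-np.array([x[0],0,x[1]]); q=q-np.outer(q@d,d)
        return np.linalg.norm(q,axis=1)-16
    x=np.array([542.,90,-0.15,0])
    for tol in(20,10,6,4,3,3,3):
        r=res(x,P); k=abs(r)<tol
        x=least_squares(res,x,args=(P[k],),loss="soft_l1").x
    print(n,len(P),k.sum(),"x at y=0",x, "rms",np.sqrt(np.mean(res(x,P[k])**2)),"yaw slope",np.arctan(x[2]), "yrange",P[k][:,1].min(),P[k][:,1].max())
```

```text
top 1560 1102 x at y=0 [541.59  89.63  -0.2   -0.  ] rms 1.3739090488646768 yaw slope -0.19976345441795593 yrange -88.90161679773868 114.82241621317287
side 1740 977 x at y=0 [540.41  89.96  -0.2   -0.  ] rms 1.1543460527385052 yaw slope -0.20079983821548147 yrange -89.91845114925513 114.96338416936749
```

View pics/ztop.png

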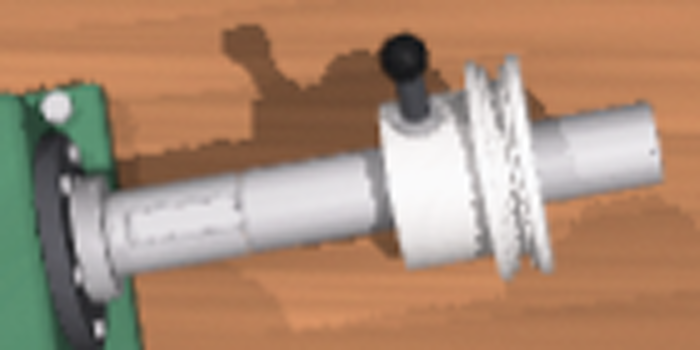

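View pics/zside.png

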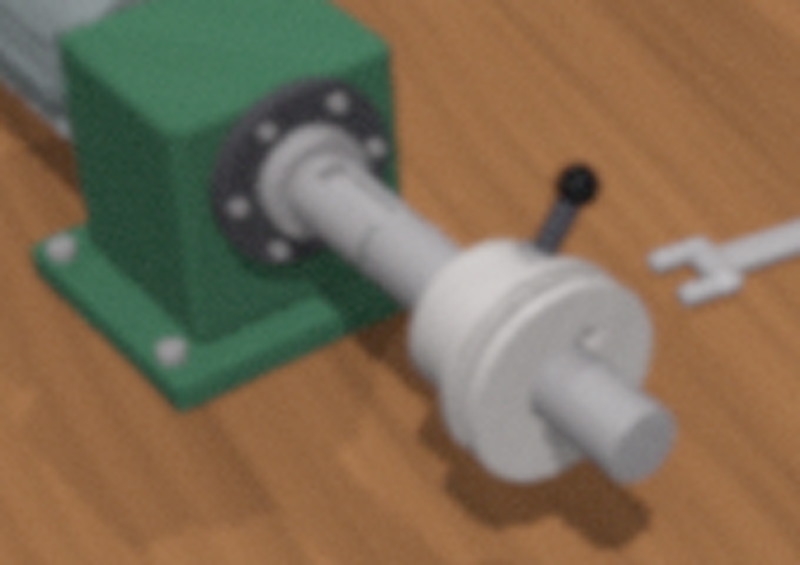

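Run:
```python
from h import *
np.set_printoptions(precision=2,suppress=True)
F={n:dict(np.load(f"{n}0.npz")) for n in("top","side")}
f=F["top"]; s=F["side"]
a=0.2003; yr=np.array([-np.sin(a),np.cos(a)]); xr=np.array([np.cos(a),np.sin(a)])
o=np.array([541.0,0])
def red(P): q=np.atleast_2d(P)[:,:2]-o; return np.c_[q@xr,q@yr]
zt=lambda u,v:(205+(u+.5)/5-.5,240+(v+.5)/5-.5)
zs=lambda u,v:(180+(u+.5)/(800/170)-.5,170+(v+.5)/(565/120)-.5)
print("end top",red(atz(f,[zt(650,103),zt(662,180),zt(657,140)],100)))
print("slot top",red(atz(f,[zt(130,208),zt(130,243),zt(240,192),zt(240,230)],105)))
print("slot side",red(atz(s,[zs(318,172),zs(345,165),zs(365,250),zs(387,232)],105)))
print("end side low/top",red(atz(s,[zs(675,425)],90)),red(atz(s,[zs(645,395)],105)))
for n,g in F.items():
    c=cloud(g); im=g["image"].astype(int)
    r=red(c.reshape(-1,3)); z=c[...,2].ravel()
    k=(im.max(2).ravel()<60)&(abs(r[:,0]-30)<30)&(z>125)&(z<165)&(abs(r[:,1])<60)
    print(n,"knob",k.sum(),np.median(r[k],0),np.median(z[k]),z[k].max())
    # end: max extents on shaft near crest
    k=(abs(r[:,0])<8)&(z>98)&(z<112)
    yy=np.sort(r[k,1]);print("crest end",yy[:6], yy[-6:])
    # rim points
    k=(abs(r[:,0])<15)&(z>118)&(z<140)&(r[:,1]<60); yy=np.sort(r[k,1]); print("pulley",np.percentile(yy,[0,2,50,98,100]))
```

```text
end top [[ 14.02 -88.24]
 [-15.51 -87.54]
 [ -0.28 -88.36]]
slot top [[  7.88 110.59]
 [ -5.17 112.54]
 [  6.73  68.7 ]
 [ -7.41  70.9 ]]
slot side [[ -5.62 113.86]
 [  5.69 111.06]
 [-21.    57.75]
 [ -7.56  62.1 ]]
end side low/top [[ 16.55 -85.39]] [[  7.47 -79.04]]
top knob 71 [37.22 -2.03] 147.73135514068076 152.8002084483321
crest end [-88.08 -87.76 -87.57 -87.49 -87.14 -87.13] [128.14 128.8  129.48 129.92 132.09 132.35]
pulley [-41.44 -40.57 -15.9   11.44  12.58]
side knob 45 [33.75 -5.77] 145.40669317035793 150.5439540453565
crest end [-89.54 -88.46 -88.37 -88.29 -88.19 -88.13] [ 124.15  127.47  134.6  1328.35 1328.59 1330.37]
pulley [-42.82 -41.87 -24.6   12.33  14.92]
```

```bash
cat >> h.py <<'E'
np.set_printoptions(precision=3,suppress=True)
def pose():
    s=robot.read_state(); return np.array(s["tcp_pos"]),rot(s["orientation"]),s
def plan(tgt,zdir=None,show=True):
    """report the tool-frame shift (before turn) and remaining turn to target; tool y down, z along zdir"""
    p,M,s=pose()
    d=M.T@(np.array(tgt,float)-p)
    print("clock",round(s["clock"],2),"tcp",p,"shift tool",d.round(2),"width",round(s["width"],1),"F",np.array(s["contact_force"]).round(1))
    if zdir is not None:
        z=np.array([zdir[0],zdir[1],0.]);z/=np.linalg.norm(z)
        if z@M[:,2]<0: z=-z
        y=np.array([0,0,-1.]); G=np.c_[np.cross(y,z),y,z]
        print("turn rv tool",R.from_matrix(M.T@G).as_rotvec().round(4),"shift after turn",(G.T@(np.array(tgt)-p)).round(2))
E
python3 - <<'E'
from h import *
F={n:dict(np.load(f"{n}0.npz")) for n in("top","side")}
for n,f in F.items():
    g=f["image"].astype(int).mean(2)
    m=np.zeros((480,640),bool)
    if n=="top": m[306:326,428:462]=1
    else: m[394:424,322:354]=1
    w=np.clip((g-50)/ (180-50),0,1)*m
    v,u=np.where(w>0.15);W=w[v,u]
    A=atz(f,np.c_[u,v],13.)[:,:2]; c=(A*W[:,None]).sum(0)/W.sum()
    C=((A-c)*W[:,None]).T@(A-c)/W.sum(); e,V=np.linalg.eigh(C)
    print(n,"centre",c,"long dir",V[:,1],"angle",np.arctan2(V[0,1],V[1,1]),"len",np.sqrt(12*e))
p,M,s=pose();print(M)
plan([477.5,-306.3,100],[np.cos(.29),np.sin(.29)])
E
```

```text
top centre [ 478.337 -306.296] long dir [-0.299  0.954] angle -0.30362815449733793 len [10.487 39.208]
side centre [ 476.605 -306.096] long dir [-0.231  0.973] angle -0.23351608126119705 len [15.01  40.745]
[[-0.965 -0.     0.264]
 [-0.264  0.001 -0.965]
 [-0.    -1.    -0.001]]
clock 0.2 tcp [ 171.285 -626.648  215.925] shift tool [-379.83  116.19 -228.17] width 93.9 F [-0.   0.5  0.7]
turn rv tool [0.001 1.548 0.001] shift after turn [ 219.41  115.93 -385.03]
```

```bash
python3 -m creep '[[[-47.5,8,-28.5],[0,0,0],0],[[-47.5,8,-28.5],[0,0,0],0],[[-47.5,8,-28.5],[0,0,0],0],[[-47.5,8,-28.5],[0,0,0],0],[[-47.5,8,-28.5],[0,0,0],0],[[-47.5,8,-28.5],[0,0,0],0],[[-47.5,8,-28.5],[0,0,0],0],[[-47.5,8,-28.5],[0,0,0],0]]' 25
python3 -m creep '[[[0,0,0],[0,0.172,0],0],[[0,0,0],[0,0.172,0],0],[[0,0,0],[0,0.172,0],60],[[0,0,0],[0,0.172,0],120],[[0,0,0],[0,0.172,0],160],[[0,0,0],[0,0.172,0],160],[[0,0,0],[0,0.172,0],160],[[0,0,0],[0,0.172,0],160],[[0,0,0],[0,0.172,0],160],[[0,0,0],[0,0,0],160]]'
python3 -c '
from h import *
plan([477.5,-306.3,60],[np.cos(.295),np.sin(.295)])
print(robot.read_state()["joints"])
f=vision.grab_frame("side");cv2.imwrite("pics/s1.png",f["image"][:,:,::-1])'
```

```text
clock: 1.2
tcp_pos: [479.0, -305.6, 152.2]
orientation: [-0.094, 0.094, -0.701, 0.701]
contact_force: [0.2, -0.2, -0.2]
width: 94.2
clock: 2.45
tcp_pos: [477.9, -306.7, 152.3]
orientation: [0.422, -0.422, -0.567, 0.568]
contact_force: [-0.5, -0.4, 0.2]
width: 35.1
clock 2.45 tcp [ 477.863 -306.668  152.272] shift tool [ 0.46 92.27  0.18] width 35.1 F [-0.5 -0.4  0.2]
turn rv tool [-0.001 -0.003 -0.   ] shift after turn [ 0.46 92.27  0.24]
[ 0.208  0.641  0.493  1.826 -0.414  0.779 -1.932]
```

View pics/s1.png

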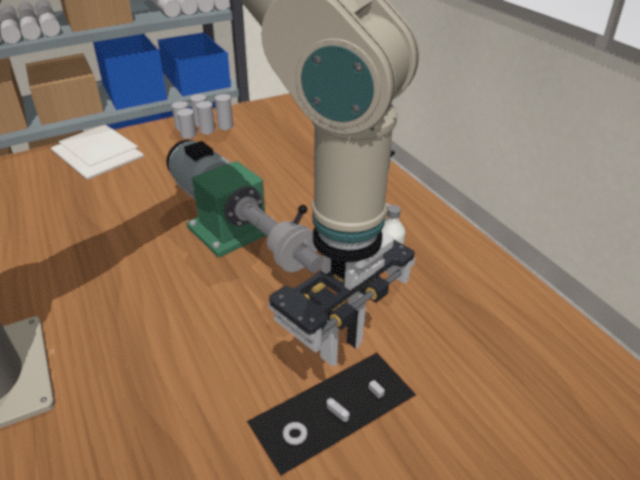

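The gripper (tips at about (335,355)) is above the mat with its jaws across the long key (338,409), neither blocked.

```bash
python3 -m creep '[[[0.2,50,0.1],[0,0,0],160],[[0.2,50,0.1],[0,0,0],160],[[0,20,0],[0,0,0],160],[[0,8,0],[0,0,0],160],[[0,0,0],[0,0,0],160]]'
python3 -c '
from h import *
plan([477.5,-306.3,21],[np.cos(.295),np.sin(.295)])
for n in("side","top"):
  f=vision.grab_frame(n);cv2.imwrite("pics/%s2.png"%n,cv2.resize(f["image"][250:470,220:460] if n=="side" else f["image"][240:390,380:500],None,fx=3,fy=3,interpolation=2)[:,:,::-1])'
```

```text
clock: 3.12
tcp_pos: [477.7, -306.8, 24.6]
orientation: [-0.422, 0.422, 0.567, -0.567]
contact_force: [-0.4, 0.7, 1.3]
width: 35.0
clock 3.12 tcp [ 477.666 -306.794   24.628] shift tool [0.52 3.63 0.02] width 35.0 F [-0.4  0.7  1.3]
turn rv tool [ 0.    -0.004 -0.   ] shift after turn [0.52 3.63 0.01]
```

View pics/side2.png

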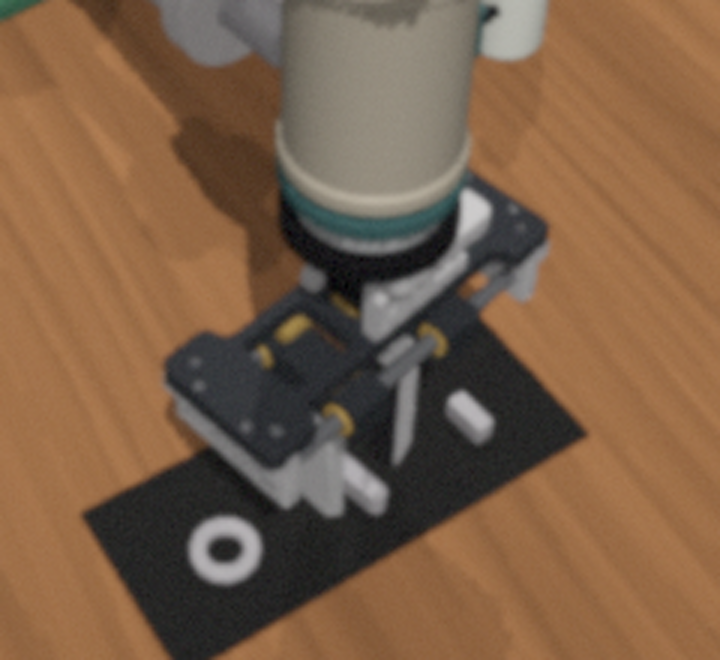

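View pics/top2.png

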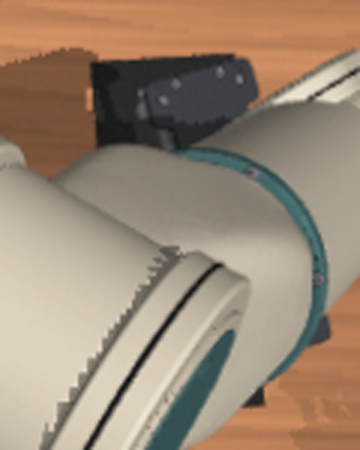

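The key (crop (365,485)) lies between the two fingers, clear of the washer and short key. The arm hides it from the top camera.

```bash
python3 -m creep '[[[0.5,3.6,0],[0,0,0],160],[[0,0,0],[0,0,0],200],[[0,0,0],[0,0,0],255],[[0,0,0],[0,0,0],255],[[0,0,0],[0,0,0],255],[[0,0,0],[0,0,0],255]]' 25
python3 -m creep '[[[0,-8,0],[0,0,0],255],[[0,-40,0],[0,0,0],255],[[0,-50,0],[0,0,0],255],[[0,-50,0],[0,0,0],255]]'
python3 -c '
from h import *
a=0.2003; yr=np.array([-np.sin(a),np.cos(a)])
c=np.array([541.0,0])+yr*91.5; print(c)
plan([*c,160],[np.cos(a),np.sin(a)])
for n in("side",):
  f=vision.grab_frame(n);cv2.imwrite("pics/%s3.png"%n,cv2.resize(f["image"][200:440,220:460],None,fx=2.5,fy=2.5,interpolation=2)[:,:,::-1])'
```

```text
clock: 3.98
tcp_pos: [477.5, -306.2, 21.0]
orientation: [-0.423, 0.423, 0.567, -0.567]
contact_force: [-0.9, -0.7, 2.1]
width: 9.5
clock: 4.47
tcp_pos: [477.0, -306.0, 170.6]
orientation: [0.423, -0.423, -0.567, 0.567]
contact_force: [1.2, 0.2, -0.4]
width: 9.6
[522.795  89.671]
clock 4.47 tcp [ 477.022 -305.992  170.617] shift tool [ 366.17   10.61 -156.73] width 9.6 F [ 1.2  0.2 -0.4]
turn rv tool [-0.     0.089  0.   ] shift after turn [ 378.65   10.62 -123.58]
```

View pics/side3.png

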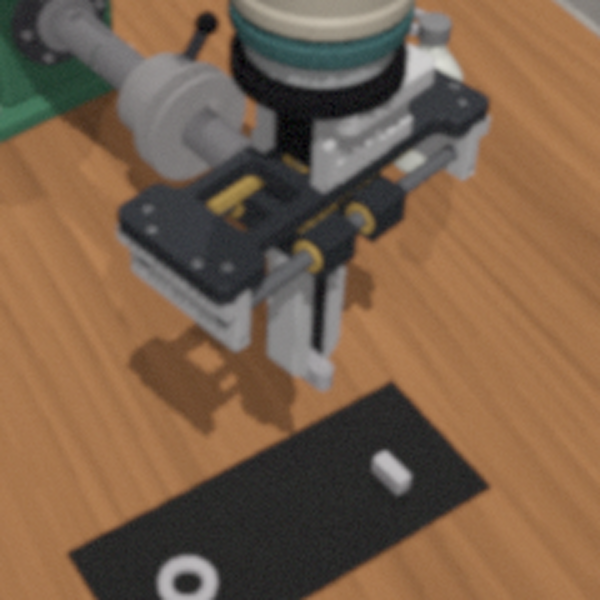

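The key is held level, its end showing at crop (320,370), and the mat now has only the short key and washer.

```bash
python3 -m creep '[[[45.8,0,-19.6],[0,0,0],255],[[45.8,0,-19.6],[0,0,0],255],[[45.8,0,-19.6],[0,0,0],255],[[45.8,0,-19.6],[0,0,0],255],[[45.8,0,-19.6],[0,0,0],255],[[45.8,0,-19.6],[0,0,0],255],[[45.8,0,-19.6],[0,0,0],255],[[45.8,0,-19.6],[0,0,0],255],[[0,0,0],[0,0.089,0],255],[[0,10,0],[0,0,0],255],[[0,0,0],[0,0,0],255]]'
python3 -c '
from h import *
a=0.2003; yr=np.array([-np.sin(a),np.cos(a)])
c=np.array([541.0,0])+yr*91.5
plan([*c,140],[np.cos(a),np.sin(a)])
print(robot.read_state()["joints"],pose()[1])
for n in("side","top"):
  f=vision.grab_frame(n);np.savez(n+"4.npz",**f);cv2.imwrite("pics/%s4.png"%n,cv2.resize(f["image"][100:300,140:380] if n=="side" else f["image"][200:350,180:380],None,fx=3,fy=3,interpolation=2)[:,:,::-1])'
```

```text
clock: 5.9
tcp_pos: [522.2, 89.0, 158.1]
orientation: [0.448, -0.447, -0.547, 0.548]
contact_force: [0.7, -0.1, 0.1]
width: 9.5
clock 5.9 tcp [522.192  88.957 158.101] shift tool [ 0.58 18.1  -0.77] width 9.5 F [ 0.7 -0.1  0.1]
turn rv tool [-0.002  0.    -0.   ] shift after turn [ 0.58 18.1  -0.73]
[-0.602  0.604  0.583  1.923 -0.473  0.755 -2.689] [[-0.199 -0.002 -0.98 ]
 [ 0.98  -0.001 -0.199]
 [-0.    -1.     0.002]]
```

View pics/side4.png

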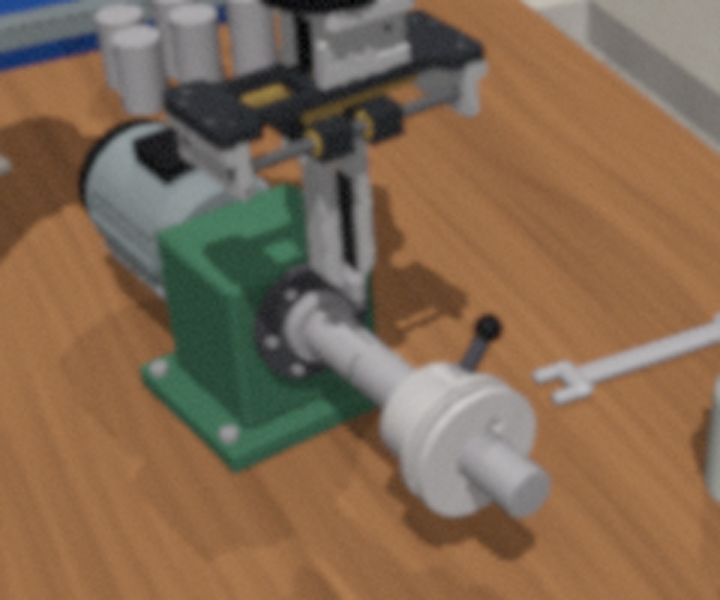

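View pics/top4.png

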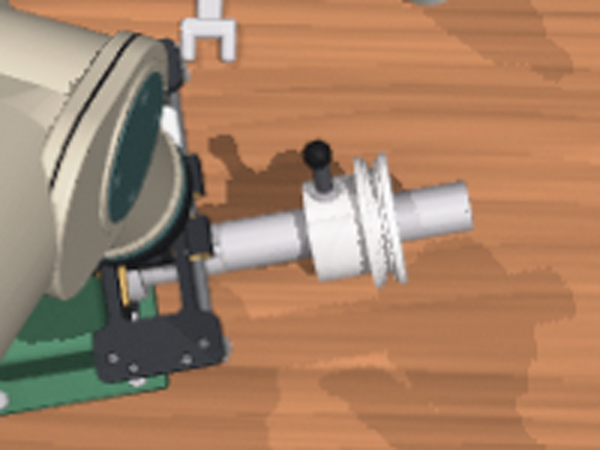

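```bash
cat > ov.py <<'E'
from h import *
def ov(f,segs,u0,v0,w,h,sc,name):
    im=cv2.resize(f["image"][v0:v0+h,u0:u0+w],None,fx=sc,fy=sc,interpolation=2)[:,:,::-1].copy()
    clean=im.copy()
    for col,P in segs:
        q=(proj(f,P)-[u0,v0]+.5)*sc-.5
        cv2.polylines(im,[np.round(q*16).astype(np.int32)],False,col,1,cv2.LINE_AA,4)
    cv2.imwrite(name,np.hstack([clean,im]))
a=0.2003; yr=np.array([-np.sin(a),np.cos(a),0]); xr=np.array([np.cos(a),np.sin(a),0])
def rp(x,y,z,o=(541.0,0)): # reducer coords with y along axis measured from world ref
    return np.array([o[0],o[1],0])+xr*x+yr*y+np.array([0,0,z])
def stad(L,W,z,yc,xc=0,o=(541.0,0)):
    t=np.linspace(0,np.pi,12); r=W/2; h=L/2-r
    P=[rp(xc+r*np.cos(k),yc+h+r*np.sin(k),z,o) for k in t]+[rp(xc-r*np.cos(k),yc-h-r*np.sin(k),z,o) for k in t]
    return np.array(P+P[:1])
E
python3 - <<'E'
from ov import *
t0=dict(np.load("top0.npz"));s0=dict(np.load("side0.npz"));s4=dict(np.load("side4.npz"))
end=[rp(16*np.cos(k),-88.5,90+16*np.sin(k)) for k in np.linspace(0,2*np.pi,40)]
sh=[rp(24*np.cos(k),121.5,90+24*np.sin(k)) for k in np.linspace(0,2*np.pi,40)]
S=[((0,0,255),stad(44,12,105,91.5)),((0,255,0),end),((255,0,0),sh)]
ov(t0,S,215,255,130,50,6 if 0 else 3,"pics/ovt.png")
ov(t0,S,220,265,50,40,8,"pics/ovt2.png")
ov(s0,S,220,185,60,60,6,"pics/ovs2.png")
ov(s0,S,270,220,60,60,6,"pics/ovs3.png")
p=np.array([522.192,88.957,158.1]); kb=158.1-18
def keyend(z): return [p*[1,1,0]+np.array([0,0,z])-yr*(15)+xr*5*np.cos(k)-yr*5*np.sin(k) for k in np.linspace(0,np.pi,12)]
ov(s4,[((0,0,255),np.array(keyend(kb))),((0,255,0),np.array(keyend(kb+12)))]+S[:1],225,165,60,60,6,"pics/ovs4.png")
E
cd pics; python3 -c "
import cv2,numpy as np
a=cv2.imread('ovs2.png');b=cv2.imread('ovs4.png');cv2.imwrite('c1.png',cv2.resize(np.vstack([a,b]),(600,600),interpolation=2))
a=cv2.imread('ovt2.png');b=cv2.imread('ovt.png')
print(a.shape,b.shape)
cv2.imwrite('c2.png',np.vstack([a[:,:780],b[:,:780]][:1]+[cv2.resize(b,(780,150))]) if a.shape[1]>=780 else a)
"
```

```text
(320, 800, 3) (150, 780, 3)
```

View pics/c1.png

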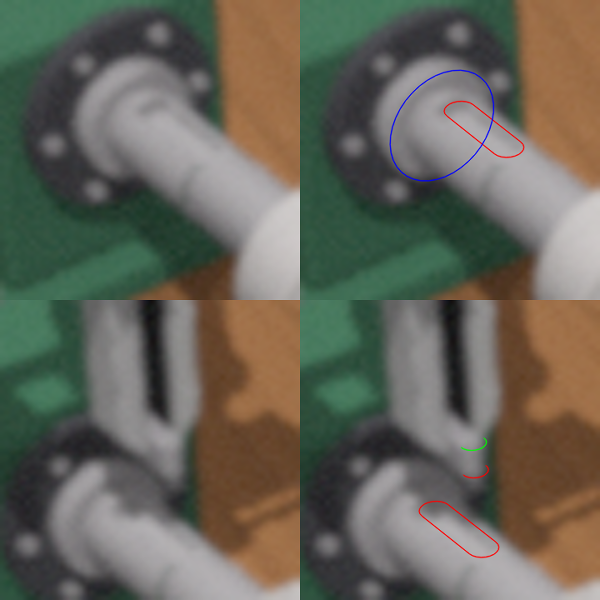

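View pics/c2.png

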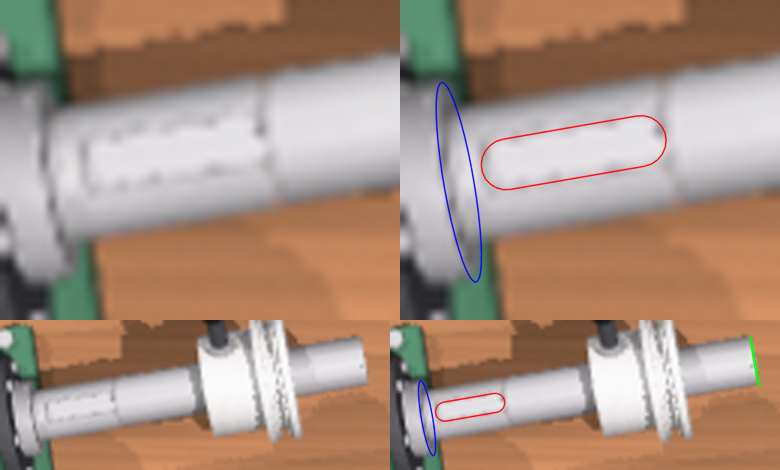

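View pics/ovs3.png

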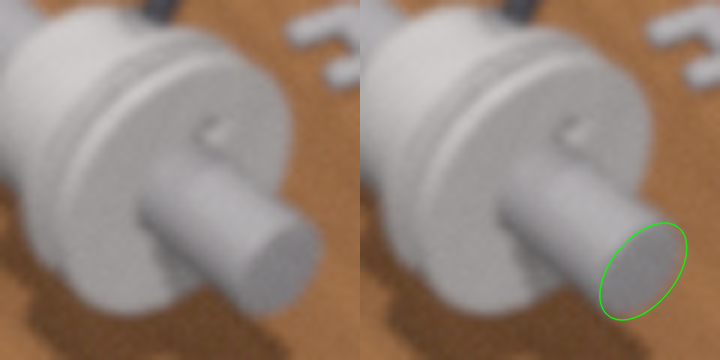

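Run:
```python
from ov import *
s4=dict(np.load("side4.npz"))
p=np.array([522.192,88.957,158.1])
def K(z,dy=0): return np.array([p*[1,1,0]+np.array([0,0,z])-yr*(15+dy)+xr*5*np.cos(k)-yr*5*np.sin(k) for k in np.linspace(0,np.pi,12)])
S=[((0,0,255),K(140.1)),((0,255,0),K(152.1))]
# fingertips box: x ±(5..?), y ±8, z=147.1
tip=[np.array([*p[:2],147.1])+xr*x+yr*y for x,y in((5,-8),(17,-8),(17,8),(5,8),(5,-8))]
tip2=[np.array([*p[:2],147.1])+xr*x+yr*y for x,y in((-5,-8),(-17,-8),(-17,8),(-5,8),(-5,-8))]
S+=[((255,255,0),np.array(tip)),((255,255,0),np.array(tip2))]
ov(s4,S,235,175,36,40,11,"pics/k4.png")
c=cloud(s4); sub=c[180:215,240:268]; uu=np.mgrid[180:215,240:268]
q=sub-p; L=np.c_[(q@xr).ravel(),(q@yr).ravel(),q[...,2].ravel(),uu[1].ravel(),uu[0].ravel()]
k=(abs(L[:,0])<9)&(L[:,1]<-7)&(L[:,1]>-35)&(L[:,2]<5)&(L[:,2]>-25)
np.set_printoptions(precision=1,suppress=True,linewidth=120)
print(L[k][::2])
```

```text
[[  4.6  -9.5   4.6 259.  186. ]
 [  3.8 -10.3   3.1 259.  187. ]
 [  7.  -12.1   2.7 261.  187. ]
 [  6.9  -8.7  -1.1 260.  188. ]
 [ -5.8  -8.2   1.7 254.  189. ]
 [  3.6 -10.2  -1.2 259.  189. ]
 [  2.3  -8.6  -3.6 258.  190. ]
 [  8.8  -8.6  -6.2 261.  190. ]
 [  0.3  -8.2  -5.1 257.  191. ]
 [  7.1  -7.5  -8.3 260.  191. ]
 [ -8.2 -11.4  -2.1 254.  192. ]
 [ -3.   -9.8  -5.1 256.  192. ]
 [  0.2 -11.5  -5.5 258.  192. ]
 [  3.  -13.7  -5.6 260.  192. ]
 [ -5.5 -10.2  -6.  255.  193. ]
 [ -4.  -14.6  -4.4 257.  193. ]
 [ -0.4 -15.5  -5.5 259.  193. ]
 [ -7.   -8.8  -8.3 254.  194. ]
 [ -6.2 -14.3  -5.8 256.  194. ]
 [ -4.1 -17.7  -4.9 258.  194. ]
 [  0.5 -17.2  -7.2 260.  194. ]
 [ -6.9 -11.8  -9.  255.  195. ]
 [ -5.5 -16.4  -7.2 257.  195. ]
 [ -1.4 -16.6  -8.8 259.  195. ]
 [ -7.6 -12.6 -10.4 255.  196. ]
 [ -6.3 -17.4  -8.6 257.  196. ]
 [ -2.7 -18.5  -9.4 259.  196. ]
 [ -4.9  -8.  -16.2 255.  197. ]
 [ -6.6 -17.6 -10.5 257.  197. ]
 [  0.  -17.3 -13.4 260.  197. ]
 [ -7.3 -15.  -13.7 256.  198. ]
 [ -3.3 -15.5 -15.1 258.  198. ]
 [ -1.7 -19.8 -13.6 260.  198. ]
 [ -6.1 -16.3 -15.7 257.  199. ]
 [ -4.  -19.8 -14.8 259.  199. ]]
```

View pics/k4.png

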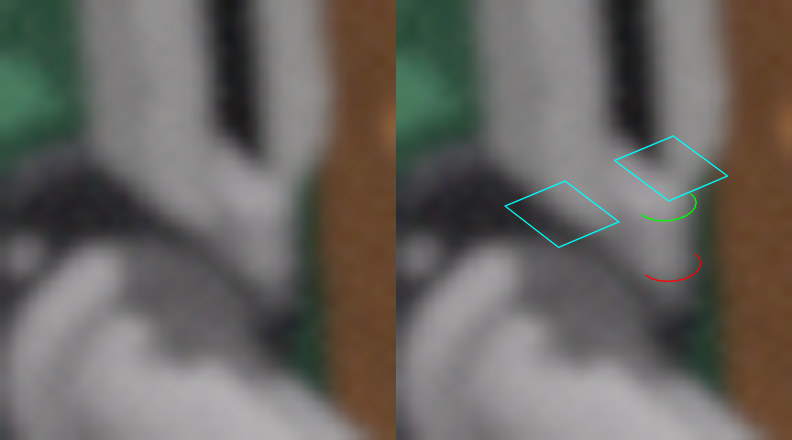

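Side zoom: the key's end is at crop (270,300), about 2 px below my model, so it is hard to separate a lower hang from an offset along the axis. I'll descend carefully and use the contact force to resolve it.

```bash
python3 -m creep '[[[0.6,10,-0.8],[0,0,0],255],[[0,10,0],[0,0,0],255],[[0,6,0],[0,0,0],255],[[0,0,0],[0,0,0],255]]'
python3 -c '
from h import *
a=0.2003; yr=np.array([-np.sin(a),np.cos(a)])
c=np.array([541.0,0])+yr*91.5
plan([*c,118],[np.cos(a),np.sin(a)])
f=vision.grab_frame("side");np.savez("side5.npz",**f);cv2.imwrite("pics/s5.png",cv2.resize(f["image"][150:250,200:310],None,fx=6,fy=6,interpolation=2)[:,:,::-1])'
```

```text
clock: 6.5
tcp_pos: [523.3, 90.4, 132.2]
orientation: [0.448, -0.447, -0.547, 0.548]
contact_force: [0.1, -0.2, -0.3]
width: 9.6
clock 6.5 tcp [523.279  90.403 132.215] shift tool [-0.62 14.22  0.6 ] width 9.6 F [ 0.1 -0.2 -0.3]
turn rv tool [-0.001  0.    -0.   ] shift after turn [-0.62 14.21  0.62]
```

View pics/s5.png

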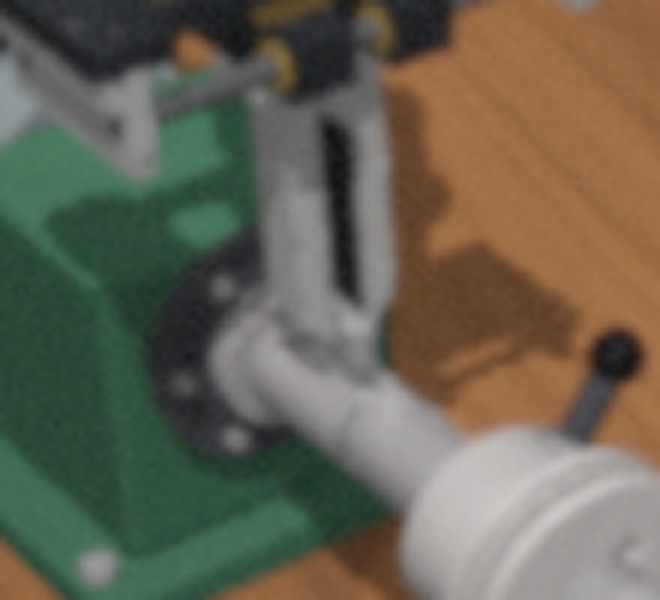

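The key end is now just above the shaft at crop (350,350), in line with the slot. Now descending.

```bash
python3 -m creep '[[[-0.2,4,0.2],[0,0,0],255],[[0,2,0],[0,0,0],255]]'; python3 -m creep '[[[0,2,0],[0,0,0],255]]';python3 -m creep '[[[0,1.5,0],[0,0,0],255]]'
```

```text
clock: 6.8
tcp_pos: [523.5, 90.4, 126.8]
orientation: [-0.447, 0.447, 0.548, -0.548]
contact_force: [-0.3, 0.2, -0.3]
width: 9.4
clock: 6.92
tcp_pos: [523.6, 90.3, 124.8]
orientation: [-0.447, 0.447, 0.548, -0.548]
contact_force: [0.3, 0.4, -0.3]
width: 9.8
clock: 7.05
tcp_pos: [523.6, 90.4, 123.3]
orientation: [-0.447, 0.447, 0.548, -0.548]
contact_force: [-0.2, -0.7, -0.9]
width: 9.5
```

```bash
python3 -m creep '[[[-0.3,1,0.6],[0,0,0],255],[[0,0,0],[0,0,0],255]]'; python3 -m creep '[[[0,1.5,0],[0,0,0],255]]';python3 -m creep '[[[0,1.5,0],[0,0,0],255]]'
```

```text
clock: 7.3
tcp_pos: [523.0, 89.9, 122.4]
orientation: [0.447, -0.447, -0.547, 0.548]
contact_force: [0.4, 0.1, -0.2]
width: 9.5
clock: 7.42
tcp_pos: [523.2, 90.0, 121.0]
orientation: [-0.447, 0.448, 0.548, -0.547]
contact_force: [0.7, -0.1, 0.3]
width: 9.2
clock: 7.55
tcp_pos: [523.1, 89.9, 119.3]
orientation: [-0.447, 0.447, 0.548, -0.548]
contact_force: [-0.3, 0.3, 0.2]
width: 9.5
```

```bash
python3 -m creep '[[[0,1,0],[0,0,0],255],[[0,0,0],[0,0,0],255]]'; python3 -m creep '[[[0,0.8,0],[0,0,0],255],[[0,0,0],[0,0,0],255]]'
```

```text
clock: 7.8
tcp_pos: [522.9, 89.9, 118.3]
orientation: [0.447, -0.447, -0.547, 0.548]
contact_force: [0.7, -0.1, -1.4]
width: 9.5
clock: 8.05
tcp_pos: [523.1, 89.9, 118.0]
orientation: [-0.447, 0.447, 0.548, -0.547]
contact_force: [-1.4, 0.0, 4.1]
width: 9.7
```

The descent met the floor at TCP z = 118, exactly where a seated key should put it, so I release.

```bash
python3 -m creep '[[[0,0,0],[0,0,0],230],[[0,0,0],[0,0,0],200],[[0,0,0],[0,0,0],160],[[0,0,0],[0,0,0],160]]'
python3 -m creep '[[[0,-20,0],[0,0,0],160],[[0,-50,0],[0,0,0],160],[[-60,-10,0],[0,0,0],160],[[-60,0,0],[0,0,0],160],[[-60,0,0],[0,0,0],160],[[0,0,0],[0,0,0],160]]'
python3 -c '
from h import *
print(pose()[0],robot.read_state()["joints"])
for n in("side","top"):
  f=vision.grab_frame(n);np.savez(n+"6.npz",**f);cv2.imwrite("pics/%s6.png"%n,f["image"][:,:,::-1])
  cv2.imwrite("pics/%s6z.png"%n,cv2.resize(f["image"][160:290,200:340] if n=="side" else f["image"][240:310,205:345],None,fx=4.5,fy=4.5,interpolation=2)[:,:,::-1])'
```

```text
clock: 8.55
tcp_pos: [523.0, 89.9, 117.4]
orientation: [0.447, -0.447, -0.547, 0.548]
contact_force: [0.2, -0.2, -0.6]
width: 33.7
clock: 9.3
tcp_pos: [558.9, -93.4, 198.2]
orientation: [0.449, -0.451, -0.545, 0.546]
contact_force: [-0.3, 1.4, -1.0]
width: 35.2
[558.891 -93.42  198.16 ] [-0.27   0.597  0.606  1.789 -0.422  0.886 -2.424]
```

View pics/side6z.png

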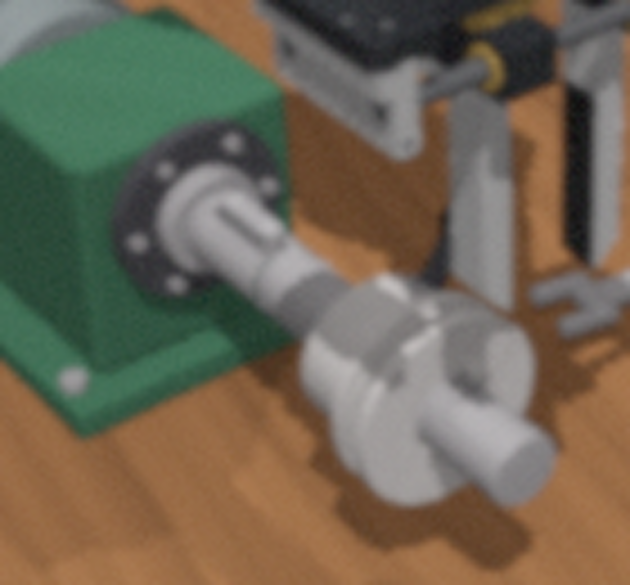

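View pics/top6z.png

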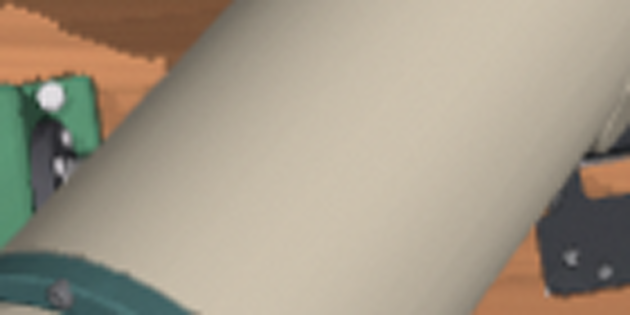

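The key sits in the slot, standing proud from crop (220,200) to (285,240); the arm hides it from the top camera. Next comes the knob.

```bash
python3 -m creep '[[[0,0,0],[0,-0.1745,0],160],[[0,0,0],[0,-0.1745,0],130],[[0,0,0],[0,-0.1745,0],130],[[0,0,0],[0,-0.1745,0],130],[[0,0,0],[0,-0.1745,0],130],[[0,0,0],[0,-0.1745,0],130],[[0,0,0],[0,-0.1745,0],130],[[0,0,0],[0,-0.1745,0],130],[[0,0,0],[0,-0.1745,0],130],[[0,0,0],[0,0,0],130]]'
python3 - <<'E'
from ov import *
from scipy.optimize import least_squares
for n in("top0","side0"):
    f=dict(np.load(n+".npz")); c=cloud(f).reshape(-1,3); im=f["image"].astype(int).max(2).ravel()
    o=np.array([541.,0,0]); q=c-o; L=np.c_[q@xr,q@yr,q[:,2]]
    k=(im<70)&(abs(L[:,0]-33)<18)&(abs(L[:,1]+2)<15)&(L[:,2]>135)&(L[:,2]<165)
    P=L[k]
    # theta + y fit with radius 64, ball 9
    g=lambda x:np.linalg.norm(P-[64*np.sin(x[0]),x[1],90+64*np.cos(x[0])],axis=1)-9
    r=least_squares(g,[.57,-2],loss="soft_l1"); print(n,k.sum(),r.x,r.cost)
    # image centroid
    uv=np.argwhere(k.reshape(480,640))[:,::-1]
    m=uv.mean(0); print("centroid px",m, "pred",proj(f,[rp(64*np.sin(t),-1.8,90+64*np.cos(t)) for t in(.5,.6,.7)]).round(1).tolist())
t=.57
K=rp(64*np.sin(t),-1.8,90+64*np.cos(t)); print(K)
plan([*K[:2],180],yr[:2])
print(pose()[1],robot.read_state()["joints"])
E
```

```text
clock: 10.65
tcp_pos: [558.8, -84.3, 197.5]
orientation: [0.071, -0.071, 0.704, -0.703]
contact_force: [0.7, -0.4, 0.3]
width: 46.1
top0 76 [ 0.648 -0.846] 58.89793809146271
centroid px [285.184 251.684] pred [[285.9, 255.3], [285.6, 252.7], [285.3, 250.4]]
side0 51 [0.615 0.216] 27.567526890625516
centroid px [301.98  209.627] pred [[299.0, 208.5], [301.5, 208.9], [303.8, 209.7]]
[575.204   5.107 143.882]
clock 10.65 tcp [558.781 -84.328 197.478] shift tool [-33.98  17.59 -84.32] width 46.1 F [ 0.7 -0.4  0.3]
turn rv tool [0.001 0.001 0.   ] shift after turn [-33.89  17.48 -84.38]
[[-0.98  -0.     0.2  ]
 [-0.2    0.001 -0.98 ]
 [ 0.    -1.    -0.001]] [ 0.003  0.532  0.148  1.783 -0.103  0.834 -1.169]
```

```bash
cat >> ov.py <<'E'
def knob(t,y=-1.0,dz=-6): return rp(64*np.sin(t),y,90+64*np.cos(t)+dz)
E
python3 -m creep '[[[-17,7,-42],[0,0,0],130],[[-19,10,-42],[0,0,0],130],[[0,0,0],[0,0,0],130]]'
python3 - <<'E'
from ov import *
print(knob(.63)); plan(knob(.63),yr[:2])
f=vision.grab_frame("side");np.savez("side7.npz",**f);cv2.imwrite("pics/s7.png",cv2.resize(f["image"][120:280,220:380],None,fx=3.7,fy=3.7,interpolation=2)[:,:,::-1])
E
```

```text
clock: 11.02
tcp_pos: [577.2, 9.7, 179.5]
orientation: [0.072, -0.073, 0.704, -0.702]
contact_force: [-0.1, 0.1, -0.4]
width: 45.9
[578.15    6.522 135.714]
clock 11.03 tcp [577.195   9.661 179.53 ] shift tool [-0.34 43.8   3.41] width 45.9 F [-0.1  0.1 -0.4]
turn rv tool [0.003 0.006 0.001] shift after turn [-0.31 43.82  3.27]
```

View pics/s7.png

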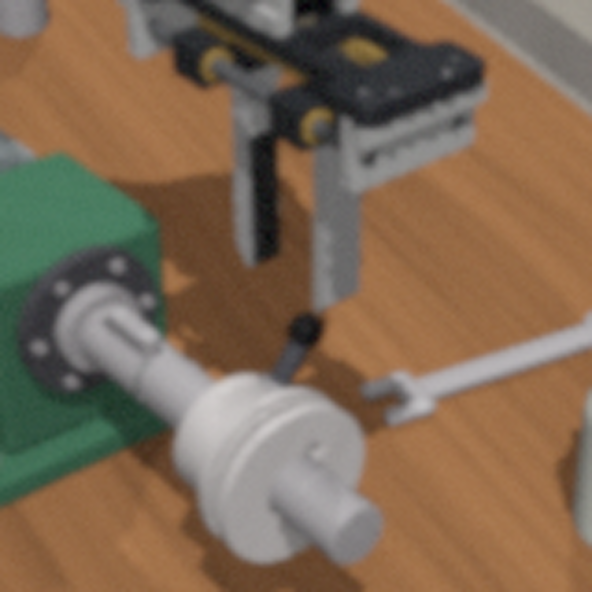

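The fingers (tips crop (260,260) and (335,305)) straddle the knob at (303,330) along the shaft; the key still sits in the slot.

```bash
python3 -m creep '[[[-0.3,15,3.4],[0,0,0],130],[[0,17,0],[0,0,0],130],[[0,10,0],[0,0,0],130],[[0,0,0],[0,0,0],130]]' 12
python3 - <<'E'
from ov import *
plan(knob(.63),yr[:2])
f=vision.grab_frame("side");np.savez("side7.npz",**f);cv2.imwrite("pics/s8.png",cv2.resize(f["image"][120:280,220:380],None,fx=3.7,fy=3.7,interpolation=2)[:,:,::-1])
E
```

```text
clock: 11.58
tcp_pos: [577.5, -0.8, 137.3]
orientation: [0.069, -0.071, 0.704, -0.704]
contact_force: [0.1, -0.2, -0.1]
width: 46.2
clock 11.57 tcp [577.532  -0.769 137.323] shift tool [-2.05  1.61 -7.02] width 46.2 F [ 0.1 -0.2 -0.1]
turn rv tool [ 0.    -0.001  0.002] shift after turn [-2.06  1.61 -7.02]
```

View pics/s8.png

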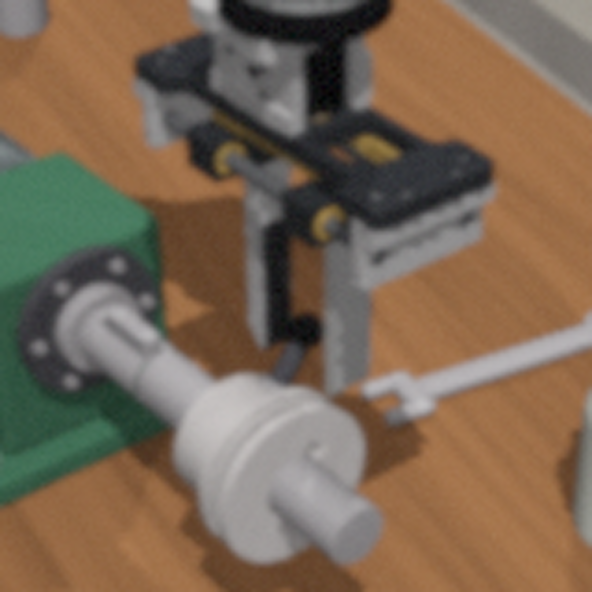

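The knob at crop (300,330) is between the fingers. I correct by 7 mm and close.

```bash
python3 -m creep '[[[-2,1,-7],[0,0,0],130],[[0,0,0],[0,0,0],190],[[0,0,0],[0,0,0],255],[[0,0,0],[0,0,0],255],[[0,0,0],[0,0,0],255],[[0,0,0],[0,0,0],255]]' 12
python3 - <<'E'
from ov import *
plan(knob(.63),yr[:2])
f=vision.grab_frame("side");np.savez("side9.npz",**f);cv2.imwrite("pics/s9.png",cv2.resize(f["image"][120:280,220:380],None,fx=3.7,fy=3.7,interpolation=2)[:,:,::-1])
for t in (.63,.55,.47,.39,.31,.23,.15,.07,0):
  k=knob(t)-knob(.63); M=pose()[1]; print(t,(M.T@k).round(1))
E
```

```text
clock: 12.38
tcp_pos: [579.2, 6.5, 137.8]
orientation: [-0.071, 0.07, -0.703, 0.704]
contact_force: [0.4, -1.7, 1.3]
width: 16.7
clock 12.38 tcp [579.213   6.502 137.772] shift tool [ 1.04  2.06 -0.23] width 16.7 F [ 0.4 -1.7  1.3]
turn rv tool [-0.001 -0.    -0.   ] shift after turn [ 1.04  2.06 -0.23]
0.63 [0. 0. 0.]
0.55 [ 4.3 -2.8  0. ]
0.47 [ 8.7 -5.4  0. ]
0.39 [13.4 -7.5  0. ]
0.31 [18.2 -9.2  0. ]
0.23 [ 23.1 -10.6   0. ]
0.15 [ 28.1 -11.6   0. ]
0.07 [ 33.2 -12.1   0. ]
0 [ 37.7 -12.3   0. ]
```

View pics/s9.png

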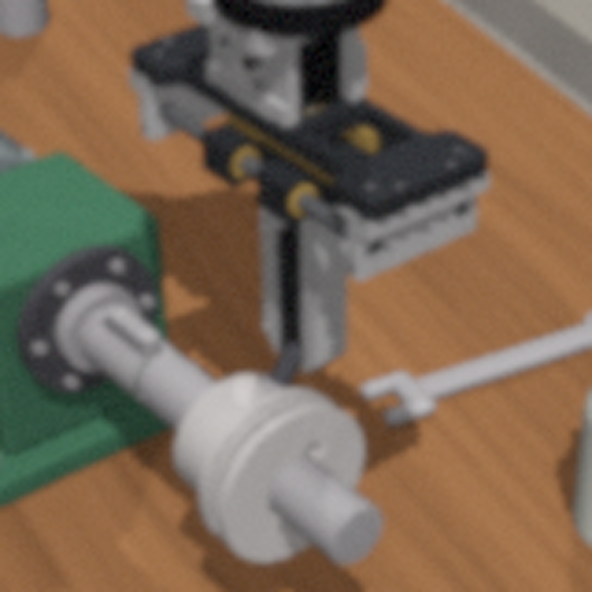

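The jaws are closed on the knob at crop (290,340). I now follow the arc.

```bash
python3 -m creep '[[[4.3,-2.8,0],[0,0,0],255],[[4.4,-2.6,0],[0,0,0],255],[[4.7,-2.1,0],[0,0,0],255],[[4.8,-1.7,0],[0,0,0],255],[[0,0,0],[0,0,0],255]]'
python3 -m creep '[[[4.9,-1.4,0],[0,0,0],255],[[5,-1,0],[0,0,0],255],[[5.1,-0.5,0],[0,0,0],255],[[4.8,-0.2,0],[0,0,0],255],[[0,0,0],[0,0,0],255]]'
python3 - <<'E'
from ov import *
plan(knob(0),yr[:2])
f=vision.grab_frame("side");np.savez("side10.npz",**f);cv2.imwrite("pics/s10.png",cv2.resize(f["image"][120:280,220:380],None,fx=3.7,fy=3.7,interpolation=2)[:,:,::-1])
E
```

```text
clock: 13.05
tcp_pos: [560.9, 2.9, 147.3]
orientation: [-0.071, 0.07, -0.703, 0.704]
contact_force: [1.1, -2.2, 2.5]
width: 16.8
clock: 13.68
tcp_pos: [541.0, -0.8, 150.3]
orientation: [-0.07, 0.071, -0.704, 0.704]
contact_force: [1.0, -2.6, 5.7]
width: 16.8
clock 13.68 tcp [541.018  -0.819 150.314] shift tool [-0.15  2.31  0.19] width 16.8 F [ 1.  -2.6  5.7]
turn rv tool [ 0.    -0.     0.001] shift after turn [-0.15  2.31  0.19]
```

View pics/s10.png

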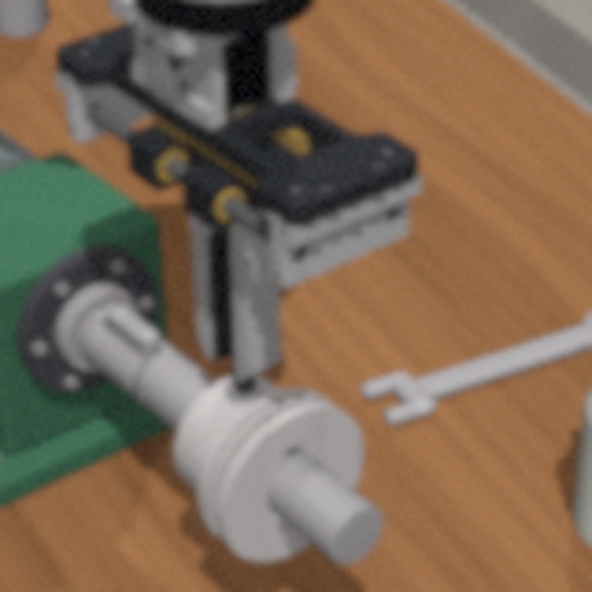

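The knob is now up in the jaws, with the keyway mark at crop (293,452). I check its angle from that.

Run:
```python
from ov import *
f=dict(np.load("side10.npz")); f0=dict(np.load("side0.npz"))
z=lambda u,v:(220+(u+.5)/3.7-.5,120+(v+.5)/3.7-.5)
print("mark px",z(293,452))
for t in(-.2,-.1,0,.1,.2,.6,.7): print(t,proj(f,[rp(r*np.sin(t),-41.7,90+r*np.cos(t)) for r in (20,)]).round(1), proj(f,[rp(r*np.sin(t),-0.5,90+r*np.cos(t)) for r in (40,)]).round(1))
print("stem px",z(246,383),"end centre",proj(f,rp(0,-88.5,90)),"obs",z(350,527))
S=[((0,0,255),np.array([rp(r*np.sin(t),-41.7,90+r*np.cos(t)) for r in(16,24)])) for t in (-.15,0,.15)]
ov(f,S,265,210,60,60,6,"pics/kw.png")
ov(f0,[((0,0,255),np.array([rp(r*np.sin(t),-41.7,90+r*np.cos(t)) for r in(16,24)])) for t in (.5,.6,.7)],265,210,60,60,6,"pics/kw0.png")
a=cv2.imread("pics/kw.png");b=cv2.imread("pics/kw0.png");cv2.imwrite("pics/kw2.png",cv2.resize(np.vstack([a,b]),(600,600)))
```

```text
mark px (298.8243243243243, 241.7972972972973)
-0.2 [[297.8 243.4]] [[281.3 224.1]]
-0.1 [[298.7 242.8]] [[283.1 223. ]]
0 [[299.6 242.3]] [[285.  222.1]]
0.1 [[300.5 241.9]] [[286.8 221.3]]
0.2 [[301.4 241.6]] [[288.6 220.7]]
0.6 [[304.8 241.3]] [[295.2 220.5]]
0.7 [[305.5 241.5]] [[296.7 220.9]]
stem px (286.1216216216216, 223.14864864864865) end centre [[316.783 264.797]] obs (314.22972972972974, 262.06756756756755)
```

View pics/kw2.png

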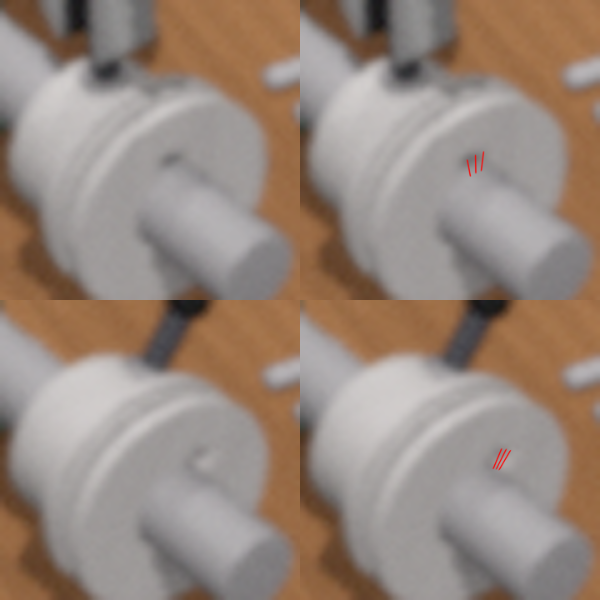

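The knob angle is within about 0.1 rad of upright by both the keyway and the stem. I slide with the knob held.

```bash
python3 -m creep '[[[0,0,-5],[0,0,0],255],[[0,0,-10],[0,0,0],255],[[0,0,-12],[0,0,0],255],[[0,0,-12],[0,0,0],255],[[0,0,-9],[0,0,0],255],[[0,0,0],[0,0,0],255]]' 20
python3 - <<'E'
from ov import *
plan(knob(0,47),yr[:2])
f=vision.grab_frame("side");np.savez("side11.npz",**f);cv2.imwrite("pics/s11.png",cv2.resize(f["image"][120:280,200:360],None,fx=3.7,fy=3.7,interpolation=2)[:,:,::-1])
f=vision.grab_frame("top");cv2.imwrite("pics/t11.png",f["image"][:,:,::-1])
E
```

```text
clock: 14.48
tcp_pos: [531.3, 47.7, 150.3]
orientation: [0.071, -0.071, 0.704, -0.703]
contact_force: [0.2, -0.1, 7.5]
width: 16.7
clock 14.47 tcp [531.288  47.655 150.296] shift tool [-0.04  2.29  1.64] width 16.7 F [ 0.2 -0.1  7.5]
turn rv tool [0.001 0.001 0.001] shift after turn [-0.04  2.3   1.63]
```

View pics/s11.png

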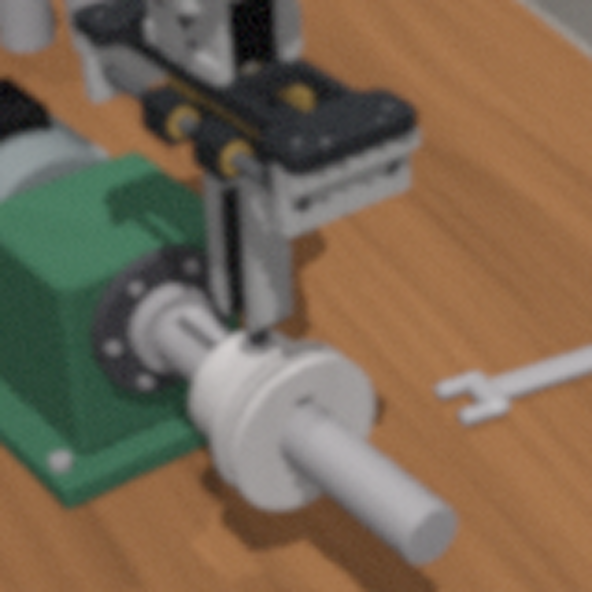

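The pulley slides freely with its near face now just short of the key (key at crop (195,325)). I continue gently.

```bash
python3 -m creep '[[[0,0,-4],[0,0,0],255],[[0,0,-4],[0,0,0],255],[[0,0,-3],[0,0,0],255]]'; python3 -m creep '[[[0,0,-3],[0,0,0],255],[[0,0,-3],[0,0,0],255]]';  python3 -m creep '[[[0,0,-3],[0,0,0],255],[[0,0,-3],[0,0,0],255]]'
```

```text
clock: 14.95
tcp_pos: [529.4, 56.9, 150.3]
orientation: [-0.07, 0.071, -0.703, 0.704]
contact_force: [1.7, -2.5, 7.3]
width: 16.6
clock: 15.2
tcp_pos: [528.2, 62.7, 150.3]
orientation: [-0.07, 0.071, -0.703, 0.704]
contact_force: [1.3, -3.2, 7.7]
width: 16.8
clock: 15.45
tcp_pos: [527.1, 68.5, 150.3]
orientation: [-0.07, 0.071, -0.703, 0.704]
contact_force: [1.7, -3.4, 7.8]
width: 16.7
```

Past the key's round end with only friction force. Continue to home.

```bash
python3 -m creep '[[[0,0,-5],[0,0,0],255],[[0,0,-6],[0,0,0],255],[[0,0,-6],[0,0,0],255],[[0,0,-6],[0,0,0],255],[[0,0,-5],[0,0,0],255],[[0,0,-3],[0,0,0],255]]'; python3 -m creep '[[[0,0,-3],[0,0,0],255],[[0,0,-2],[0,0,0],255]]';  python3 -m creep '[[[0,0,-2],[0,0,0],255],[[0,0,-1],[0,0,0],255]]'
```

```text
clock: 16.2
tcp_pos: [520.9, 99.1, 150.3]
orientation: [-0.07, 0.071, -0.703, 0.704]
contact_force: [2.1, -3.8, 6.6]
width: 16.8
clock: 16.45
tcp_pos: [519.9, 103.9, 150.3]
orientation: [-0.07, 0.071, -0.703, 0.704]
contact_force: [2.0, -3.3, 7.1]
width: 16.3
clock: 16.7
tcp_pos: [519.4, 106.1, 150.4]
orientation: [-0.07, 0.071, -0.703, 0.704]
contact_force: [2.1, -5.4, 7.4]
width: 16.5
```

```bash
python3 -m creep '[[[0,0,-2],[0,0,0],255],[[0,0,0],[0,0,0],255]]';  python3 -m creep '[[[0,0,-2],[0,0,0],255],[[0,0,0],[0,0,0],255]]'
```

```text
clock: 16.95
tcp_pos: [519.4, 106.4, 150.4]
orientation: [-0.07, 0.07, -0.703, 0.705]
contact_force: [2.4, -8.1, 7.8]
width: 16.3
clock: 17.2
tcp_pos: [519.3, 106.7, 150.5]
orientation: [-0.07, 0.07, -0.702, 0.705]
contact_force: [2.8, -10.9, 8.3]
width: 16.4
```

The pulley has stopped hard. I release, lift and look.

```bash
python3 -m creep '[[[0,0,3],[0,0,0],255],[[0,0,0],[0,0,0],215],[[0,0,0],[0,0,0],160],[[0,0,0],[0,0,0],130],[[0,-10,0],[0,0,0],130],[[0,-40,0],[0,0,0],130],[[0,-50,0],[0,0,0],130],[[60,-30,0],[0,0,0],130],[[60,0,0],[0,0,0],130],[[60,0,0],[0,0,0],130],[[60,0,40],[0,0,0],130]]'
python3 - <<'E'
from ov import *
print(pose()[0])
for n in("side","top"):
  f=vision.grab_frame(n);np.savez(n+"12.npz",**f);cv2.imwrite("pics/%s12.png"%n,f["image"][:,:,::-1])
  cv2.imwrite("pics/%s12z.png"%n,cv2.resize(f["image"][160:290,200:340] if n=="side" else f["image"][240:310,205:345],None,fx=4.5,fy=4.5,interpolation=2)[:,:,::-1])
E
```

```text
clock: 18.58
tcp_pos: [300.8, 29.5, 278.0]
orientation: [0.072, -0.073, 0.704, -0.703]
contact_force: [0.4, -1.9, 0.1]
width: 46.1
[300.761  29.549 278.033]
```

View pics/side12z.png

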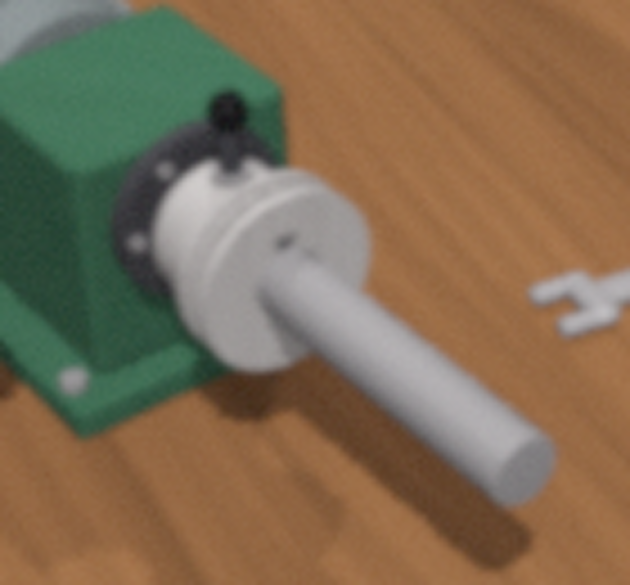

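View pics/top12z.png

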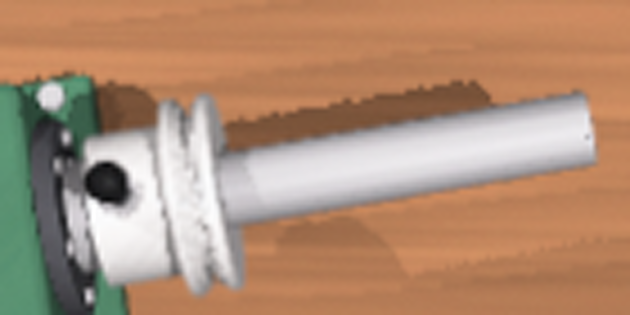

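Run:
```python
from ov import *
for n in("top12","side12"):
    f=dict(np.load(n+".npz")); c=cloud(f).reshape(-1,3); im=f["image"].astype(int).max(2).ravel()
    q=c-np.array([541.,0,0]); L=np.c_[q@xr,q@yr,q[:,2]]
    k=(abs(L[:,0])<15)&(L[:,2]>118)&(L[:,2]<136)&(L[:,1]<125); print(n,"pulley y",np.percentile(L[k,1],[0,2,98]))
    k=(abs(L[:,0])<8)&(L[:,2]>98)&(L[:,2]<112); print("shaft end",np.percentile(L[k,1],[0,1]))
    k=(im<70)&(abs(L[:,0])<18)&(abs(L[:,1]-107)<15)&(L[:,2]>140)&(L[:,2]<175); P=L[k]
    uv=np.argwhere(k.reshape(480,640))[:,::-1]; print("knob",k.sum(),np.median(P,0),P[:,2].max(),"px",uv.mean(0),"bbox",uv.min(0),uv.max(0))
    print([(t,proj(f,rp(64*np.sin(t),107.5,90+64*np.cos(t))).round(1).tolist()) for t in(-.15,-.1,0,.1,.15)])
for y in(66,67.5,70,73): print(y,proj(dict(np.load("side12.npz")),rp(0,y,132)))
```

```text
top12 pulley y [ 67.932  68.524 119.919]
shaft end [-88.141 -86.755]
knob 66 [  1.182 106.003 161.115] 166.74800197567265 px [228.258 280.258] bbox [224 276] [232 284]
[(-0.15, [[229.3, 286.9]]), (-0.1, [[229.0, 285.1]]), (0, [[228.4, 281.6]]), (0.1, [[228.0, 278.2]]), (0.15, [[227.7, 276.5]])]
side12 pulley y [ 66.157  66.521 119.477]
shaft end [-88.898 -88.167]
knob 79 [ -1.288 102.705 155.605] 163.96568218016307 px [250.43  186.025] bbox [246 181] [254 192]
[(-0.15, [[245.3, 186.9]]), (-0.1, [[246.7, 186.1]]), (0, [[249.6, 184.8]]), (0.1, [[252.5, 183.8]]), (0.15, [[253.9, 183.4]])]
66 [[263.136 204.44 ]]
67.5 [[262.666 204.079]]
70 [[261.884 203.48 ]]
73 [[260.95  202.764]]
```

View pics/side12.png

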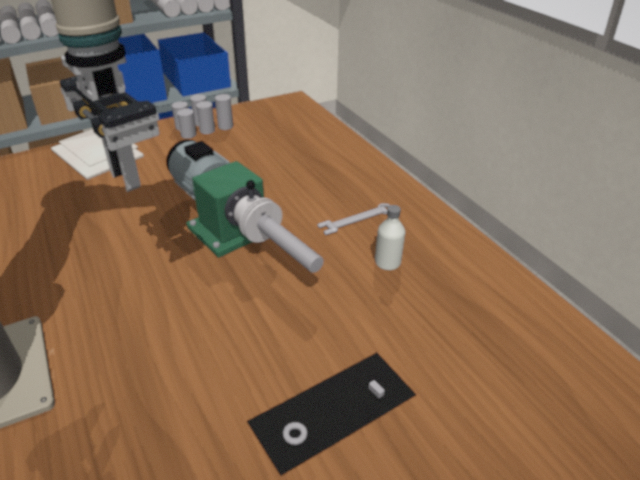

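View pics/top12.png

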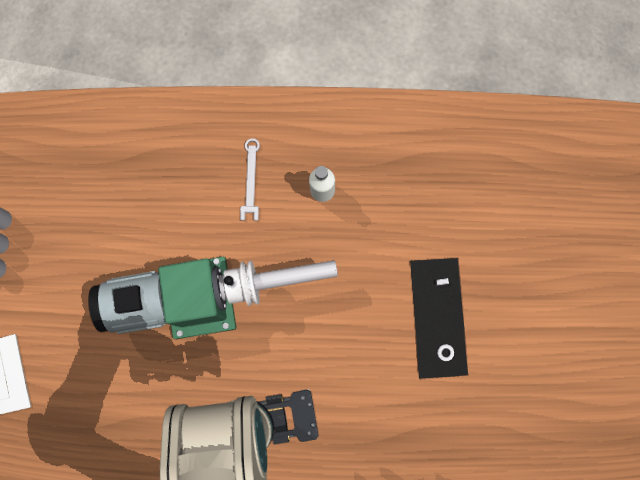

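```bash
python3 -c '
from bench import robot
print(robot.read_state()["contact_force"]);print(robot.close_job())'
```

```text
[1.56227114 0.04451187 0.50265358]
the job is handed in; nothing more can be done
None
```

I placed the long key in the shaft slot and slid the pulley over it to the shoulder with its knob up. I then handed the job in at about 18.7 s of the 53 s allowed. No verdict was reported.

- **Key:** I lowered it into the slot until it met the floor at tool height 118 mm, exactly where a seated key should be. I then let go, and the side picture showed it seated and standing proud of the shaft. Once the pulley covered it I could not see it any more.
- **Pulley:** I gripped the knob, turned it upright along its arc and slid the pulley home. The pushing force rose from about 4 N to 11 N with almost no further movement, so it had reached the stop.
- **Last position check:** About 155–156 mm of shaft shows beyond the pulley, against 156 mm when home. Camera-measured travel was 108.4–109.1 mm.
- **Knob angle:** It was about 0.03–0.04 rad off upright, well inside 0.15.
- **Other objects:** The short key, washer, bottle and wrench look unmoved in both camera views, and the arm was clear of everything.

**Disagreements:**
- The two cameras differed by about 1–2 mm throughout. I averaged them for the shaft and key positions, and quoted ranges above.
- While the key was held above the slot, its end looked about 2 pixels lower than my model in the side view. The touch-down height did not confirm that.
- The grip on the knob read 16.7 mm instead of 18 mm. It had no visible effect.

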